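# Undo the clamp nut of unknown thread hand and slide the carriage out

### The job

Undo the T-handle clamp nut on the specimen slide as far as it will turn, then push the blue plate to slide the carriage fully out, away from the nut. Nobody knows whether the nut has an ordinary or a left-hand thread, so try gently which way it gives and never force it the tight way; leave the other things on the bench alone.

Things in the scene. Friction and masses are not known exactly. Their poses are not given: they have to be found in the camera images.
- holder: grey base of the specimen slide, 150 x 300 x 30 mm, fixed to the bench; origin at the centre of its underside. Its own +y axis is the direction in which the carriage slides out. Steel guide rails stand on it, their tops 51 mm above the bench. The nut's upright axis is at x = 0, y = -70 mm in its frame.
- nut (a joint): turn of the nut about its upright axis; rad, 0 at start (tight), + = counter-clockwise from above. Thread hand unknown, new each time. The tight way it is solid at once (gives under 0.1 rad). The loose way (to +2.75 right-hand, to -2.75 left-hand) it drags with 0.4 N m (5 to 6 N at 75 mm) and ends at a solid stop 2.75 rad from the start. It stays where left.
- nut_center (a point): steel clamp nut with T-handle: point on its axis at the bar's mid-height, 88 mm above the bench (the nut does not rise). The hub is 38 mm across (52 mm at its skirt), its top 24 mm above this point. The point turns with the nut: its x axis lies along the bar.
- bar_end_a (a point): centre of the black ball (23 mm) at one end of the nut's bar, 88 mm from the axis; at the start it lies to the holder's -x side. The bar is a level round steel bar 14 mm thick; nothing taller than 54 mm stands under its sweep.
- bar_end_b (a point): centre of the black ball at the other end of the bar, 88 mm from the axis.
- carriage (a joint): aluminium carriage that slides along the holder's +y; m, 0 at the start, 0.070 fully out at its stop. It is locked by the cam under the nut until the nut is turned about 2.1 rad loose; then it slides with 2.5 N of drag and stays where it is left.
- push_plate (a point): centre of the blue upright plate at the carriage's outer end: 70 mm wide (holder x), 10 mm thick (holder y), 42 to 94 mm above the bench; this point 68 mm up, 136 mm from the nut's axis at the start. On its side towards the nut a round white cup, rim 54 mm above the bench, ends 30 mm from the plate's face.
- marker_0: orange pen, 142 mm, lying, bystander; origin under its centre
- tally_counter: small hand tally counter, 49 mm high, bystander; origin under its centre
- label_scraper: yellow scraper, 124 mm, lying, bystander; origin under its centre
- reagent_red: reagent bottle with blue cap and pink contents, 56 mm across, 104 mm high, bystander; origin under its centre
- timer: white bench timer, 66 mm square, 21 mm high, bystander; origin under its centre
- cryo_box: white card box with lid, 77 mm square, 43 mm high, bystander; origin under its centre

How it is judged:
By the outcome, as a careful person would: the job done as asked, in the order asked, and still so for the second after the job is handed in, with the robot touching nothing.
It also fails if it takes over 54 s, if anything falls off the work surface, if the arm or the gripper's body presses on something with over 40 N, if the wrist force passes 120 N, or if a joint passes its speed limit or range.

### The arm

A 6-joint arm with a two-finger parallel gripper is mounted at the origin on a cart in front of the work surface, level with it; the furniture and walls round the work are solid. World frame = base frame: x ahead of the robot, y to its left, z up, the work surface at z = 0. Lengths are in m, angles in rad, forces in N, time in s.
With the tool pointing down it reaches from about 0.375 to 0.9 m from the base axis. Payload 3.1 kg.
Tool frame: the origin (TCP) lies at the very end of the fingers, on their centre line; the grasp point (between the pads) lies 19 mm behind it; z points along the fingers, y is the direction in which the jaws open and shut (so a half turn about z gives the same grasp; the last joint's range is limited). The gripper opens to 87 mm and grips with 3 to 60 N. Pads are 19 mm wide; open, the fingers measure 117 mm over their backs; the gripper's body (75 mm by 190 mm) begins 51 mm behind the grasp point.
Start: joints at [1.032, 0.527, 1.433, -0, 1.181, -0.178], TCP at [0.22, 0.585, 0.223] pointing down, gripper open.
Joint ranges: [-3.08, 3.08], [-0.75, 2.2], [0.22, 2.44], [-1.43, 4.57], [0, 2.65], [-2.85, 2.85]. Speed limits (rad/s): [2.79, 2.79, 3.14, 3.14, 3.14, 3.14].

### API

Orientations are given as a unit quaternion [x, y, z, w].
In Python, from rig import robot gives the robot as it stands.
- The arm moves only by the tool arm_command, never from a script. Its argument "targets" is a list of rows, each a list of 5 numbers: the shift along the tool's x, y, z in cm, then the turn about the tool's z in rad, then the finger opening in cm, from 0 to 8.7. In form: [[dx, dy, dz, spin, hand], ...]. A call has 1 to 5 rows; each row is the pose to reach, as a shift and turn from the pose commanded when the call began, along the tool's axes at that moment; what a row does not reach only later rows make up. A row lasts 1/8 s, in which the tool goes at most 62.5 mm and 10.7 degrees, less where a joint would pass 70% of its speed; a pose out of reach is approached as far as the arm can. A call with a gripper value outside its range is refused whole. The fingers move at their own pace and stop on an object; "newtons" is the grip in N (left out, the last holds). Time passes only in rows, so rows that repeat a pose let the fingers close. It gives the time, the measured TCP pose, the force and the opening at its end, in the units of the state.
- robot.get_obs(): the state, without advancing time (a new reading comes with each control period).
- robot.camera(name): name is "scene" or "top" or "wrist"; returns (picture, depth): 420x560x3 uint8, red, green, blue; 420x560 float32, m along the optical axis (not along the pixel's ray), 0 where there is no reading.
- robot.camera_model(name): a dict with "mtx" (3x3 intrinsics, pixels), "extrinsics" (4x4, takes a point from world to camera coordinates). Camera axes: x right, y up, looking along -z (the intrinsics and any distortion apply to the point x, -y, -z); pixel columns grow to the right and rows downward; lengths in m; the calibration is good to about 2 mm. A picture is of the moment at which its call begins: read the wrist's pose just before it. camera_model takes no time and is no camera call; for the wrist camera it gives the pose at the moment of the call.
- robot.hand_in(): hands the job in, once; it reports no verdict.
The state is a dict: "time": time; "q": joint angles; "joint_velocities": joint speeds; "joint_torque": joint torques, N m; "position": TCP position; "tool_rot": TCP orientation; "ft_force": force on the tool from outside, world axes, zero at the start; "moment": the same for the moment, N m; "grip_width": finger opening in m.
Only numpy, scipy, OpenCV 4.12 (cv2) and the standard library are available. Lean on these libraries where they do the work, as an engineer would, in place of code of your own. Each camera call takes 0.05 s, during which the arm holds its last target.

## Working session

There is one attempt and no reset: what is moved stays moved. The work goes in short steps, Python scripts to look and compute and a tool call to move; the robot and the scene stay as the last step left them, time stands still between calls to the robot, and variables do not carry over. Pictures are saved under pics/ and viewed, and the job is handed in when it is done.

Besides the shell and the picture viewer there is one more tool, called after "Request:" by a JSON object that holds its "op" and its "data", one argument or row to a line. arm_command: Moves the arm, as the interface text tells. Its arguments: {"type":"object","properties":{"targets":{"type":"array","items":{"type":"array","items":{"type":"number"}}},"newtons":{"type":"number"}},"required":["targets"]}

```bash
mkdir -p pics; python3 - <<'E'
from rig import robot
import cv2,numpy as np
o=robot.get_obs();print(o)
for n in("scene","top"):
    p,d=robot.camera(n);m=robot.camera_model(n)
    np.savez(f"{n}0.npz",p=p,d=d,K=m["mtx"],E=m["extrinsics"])
    print(n,m)
    cv2.imwrite(f"pics/{n}0.png",p[:,:,::-1])
E
```

```text
{'time': 0.0, 'q': array([ 1.03251001e+00,  5.28516084e-01,  1.43388625e+00, -2.01964869e-05,
        1.18140596e+00, -1.78498008e-01]), 'joint_velocities': array([ 0.00154946,  0.00082592, -0.00100652,  0.00148303,  0.00099746,
       -0.00066852]), 'joint_torque': array([ 1.74149645e-03, -4.40046430e+01, -1.76591599e+01,  6.33892254e-02,
        5.81398350e-02, -1.71820516e-04]), 'position': array([0.2196432 , 0.5843527 , 0.22154608]), 'tool_rot': array([ 1.78921547e-01,  9.83862720e-01, -1.04070308e-03, -3.79842794e-04]), 'ft_force': array([-0.12915247,  1.16616793, -0.99032146]), 'moment': array([-0.03978211,  0.03614449,  0.05816809]), 'grip_width': 0.08736913793330696}
scene {'mtx': array([[399.45939703,   0.        , 279.42007005],
       [  0.        , 399.45939703, 208.47592644],
       [  0.        ,   0.        ,   1.        ]]), 'extrinsics': array([[ 0.78072529, -0.62468236,  0.01549098, -0.43842692],
       [ 0.34790753,  0.45513887,  0.81963953, -0.25033535],
       [-0.5190649 , -0.63452388,  0.57267013, -1.24399645],
       [ 0.        ,  0.        ,  0.        ,  1.        ]])}
top {'mtx': array([[414.60526578,   0.        , 275.8200515 ],
       [  0.        , 414.60526578, 204.56464861],
       [  0.        ,   0.        ,   1.        ]]), 'extrinsics': array([[ 0.02672298, -0.99963823, -0.00304835, -0.01496897],
       [ 0.99787772,  0.02649453,  0.0594819 , -0.56346579],
       [-0.05937962, -0.00463141,  0.99822473, -1.24210052],
       [ 0.        ,  0.        ,  0.        ,  1.        ]])}
```

View pics/scene0.png

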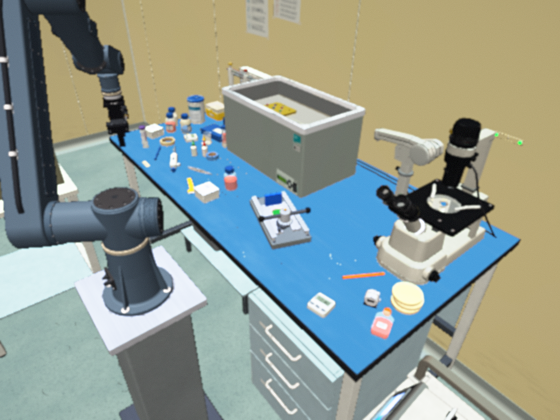

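View pics/top0.png

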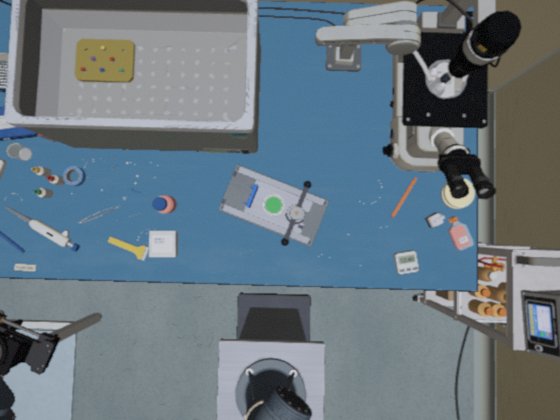

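```bash
cat > h.py <<'E'
import numpy as np,cv2
def ray(K,E,u,v,z):
    R=E[:3,:3];t=E[:3,3];C=-R.T@t
    d=R.T@np.array([(u-K[0,2])/K[0,0],-(v-K[1,2])/K[1,1],-1]);return C+d*(z-C[2])/d[2]
def cloud(K,E,d):
    v,u=np.mgrid[:d.shape[0],:d.shape[1]]
    P=np.stack([(u-K[0,2])/K[0,0]*d,-(v-K[1,2])/K[1,1]*d,-d],-1)
    return (P-E[:3,3])@E[:3,:3]
def proj(K,E,p):
    c=E[:3,:3]@p+E[:3,3];return K[0,2]-K[0,0]*c[0]/c[2],K[1,2]+K[1,1]*c[1]/c[2]
E
python3 - <<'E'
from h import *
f=np.load("top0.npz");p,d,K,E=[f[k] for k in "pdKE"]
cv2.imwrite("pics/c0.png",cv2.resize(p[150:260,200:350,::-1],None,fx=5,fy=5,interpolation=cv2.INTER_CUBIC))
W=cloud(K,E,d)
dark=(p.max(2)<50)
sub=np.zeros_like(dark);sub[165:260,210:345]=1
n,l,s,c=cv2.connectedComponentsWithStats((dark&sub).astype(np.uint8))
for i in range(1,n):
    if s[i,4]>8: print(c[i],s[i],ray(K,E,*c[i],.088),W[int(c[i][1]),int(c[i][0])])
b=(p[...,2]>120)&(p[...,0]<60)&(p[...,1]<100)&sub
v,u=np.nonzero(b);print(u.mean(),v.mean(),len(u),ray(K,E,u.mean(),v.mean(),.094))
# heights
for z in(.05,.2):
    m=(W[...,2]>z)&(d>0); print(z,W[m].min(0),W[m].max(0))
w=W[100:160,240:262,:];print(np.round(w[::6,::4,:],2).tolist())
E
```

```text
[307.17391304 184.        ] [305 182   5   5  23] [ 0.62096015 -0.08872158  0.088     ] [ 0.61960257 -0.08738302  0.1000698 ]
[284.44 241.4 ] [282 239   6   6  25] [ 0.45499126 -0.0276454   0.088     ] [ 0.45647726 -0.02612246  0.10188098]
255.16666666666666 199.83333333333334 12 [0.57101871 0.05892823 0.094     ]
0.05 [ 0.01043257 -0.82938399  0.05000757] [1.15978314 0.84723648 0.59726299]
0.2 [ 0.01512283 -0.552267    0.200004  ] [1.10816676 0.63494785 0.59726299]
[[[0.81, 0.1, 0.24], [0.81, 0.09, 0.24], [0.79, 0.07, 0.33], [0.79, 0.06, 0.33], [0.83, 0.06, 0.18], [0.89, 0.06, 0.0]], [[0.8, 0.1, 0.24], [0.8, 0.09, 0.24], [0.77, 0.07, 0.33], [0.77, 0.06, 0.34], [0.82, 0.06, 0.17], [0.87, 0.06, 0.0]], [[0.49, -0.01, 1.27], [0.76, 0.08, 0.33], [0.76, 0.07, 0.33], [0.76, 0.06, 0.33], [0.81, 0.06, 0.16], [0.85, 0.06, 0.0]], [[0.74, 0.09, 0.33], [0.74, 0.08, 0.33], [0.74, 0.07, 0.33], [0.74, 0.06, 0.33], [0.79, 0.06, 0.16], [0.83, 0.06, 0.01]], [[0.73, 0.09, 0.33], [0.73, 0.08, 0.33], [0.73, 0.07, 0.33], [0.73, 0.06, 0.33], [0.78, 0.06, 0.14], [0.81, 0.06, 0.0]], [[0.72, 0.09, 0.32], [0.72, 0.08, 0.32], [0.72, 0.07, 0.32], [0.72, 0.06, 0.31], [0.76, 0.06, 0.13], [0.8, 0.06, 0.0]], [[0.72, 0.09, 0.25], [0.72, 0.08, 0.26], [0.72, 0.07, 0.25], [0.72, 0.06, 0.24], [0.75, 0.06, 0.12], [0.78, 0.05, 0.0]], [[0.72, 0.1, 0.18], [0.72, 0.09, 0.17], [0.72, 0.08, 0.18], [0.72, 0.07, 0.17], [0.73, 0.06, 0.11], [0.76, 0.05, 0.0]], [[0.72, 0.11, 0.09], [0.72, 0.1, 0.1], [0.72, 0.08, 0.09], [0.72, 0.07, 0.1], [0.72, 0.06, 0.07], [0.74, 0.05, 0.0]], [[0.72, 0.12, -0.0], [0.72, 0.1, 0.0], [0.72, 0.09, -0.0], [0.72, 0.08, -0.0], [0.72, 0.07, 0.0], [0.72, 0.05, 0.0]]]
```

View pics/c0.png

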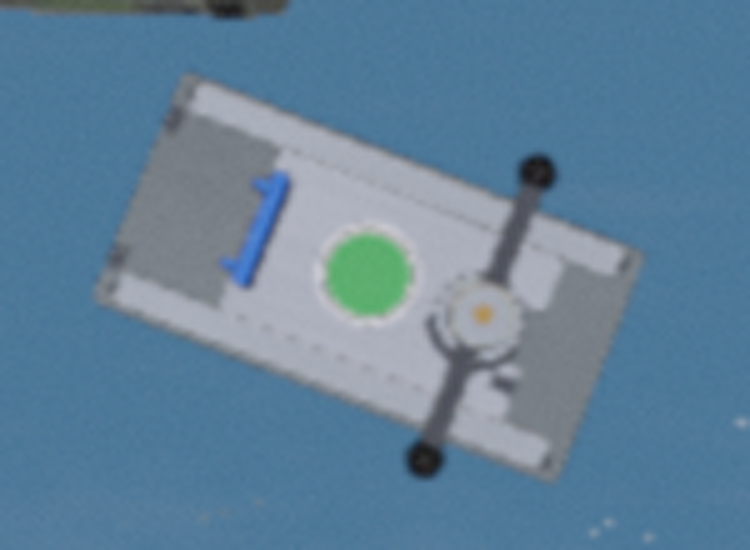

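Request:
{"op": "arm_command", "data": {
  "targets": [
    [-23,-24.5,0,0,6],
    [-23,-24.5,0,0,6],
    [-23,-24.5,0,0,6],
    [-23,-24.5,0,0,6],
    [-23,-24.5,0,0,6]
  ]
}}

```text
time: 0.72
position: [0.3404, 0.2946, 0.2224]
tool_rot: [0.179, 0.984, -0.0, 0.0]
ft_force: [0.4, 0.9, -0.3]
grip_width: 0.0605
```

Request:
{"op": "arm_command", "data": {
  "targets": [
    [-22.9,-24.4,3,0,5],
    [-22.9,-24.4,3,0,5],
    [-22.9,-24.4,3,0,5],
    [-22.9,-24.4,3,0,5],
    [-22.9,-24.4,3,0,5]
  ]
}}

```text
time: 1.35
position: [0.4598, 0.007, 0.1944]
tool_rot: [0.179, 0.984, 0.0, -0.0]
ft_force: [0.7, -0.0, 0.5]
grip_width: 0.0501
```

Request:
{"op": "arm_command", "data": {
  "targets": [
    [0,0,0,0,5],
    [0,0,0,0,5]
  ]
}}

```text
time: 1.6
position: [0.4586, 0.0091, 0.1942]
tool_rot: [0.18, 0.984, 0.0, -0.001]
ft_force: [-0.7, 0.3, 0.0]
grip_width: 0.05
```

```bash
python3 - <<'E'
from rig import robot
from h import *
m=robot.camera_model("wrist");p,d=robot.camera("wrist")
cv2.imwrite("pics/w1.png",p[:,:,::-1]); np.savez("w1.npz",p=p,d=d,K=m["mtx"],E=m["extrinsics"])
W=cloud(m["mtx"],m["extrinsics"],d)
for q in [(.538,-.0582,.112),(.455,-.0276,.1),(.621,-.0887,.1)]: print(proj(m["mtx"],m["extrinsics"],np.array(q)))
print(robot.get_obs()["q"])
E
```

```text
(np.float64(240.941059534622), np.float64(310.9997689159004))
(np.float64(238.48496629948335), np.float64(217.54184293585413))
(np.float64(245.85099060426228), np.float64(376.59369610997044))
[-2.23284475e-01  3.49287841e-01  1.86740076e+00  3.92731496e-04
  9.26838437e-01 -1.43491177e+00]
```

View pics/w1.png

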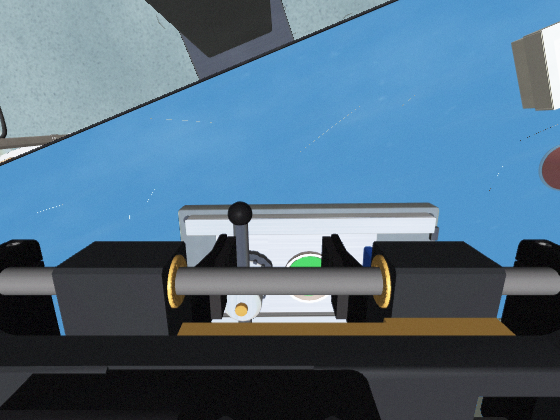

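Request:
{"op": "arm_command", "data": {
  "targets": [
    [-3.3,-3.55,0,0,5],
    [-3.3,-3.55,4,0,5],
    [-3.3,-3.55,8,0,5],
    [-3.3,-3.55,12.6,0,4],
    [-3.3,-3.55,12.6,0,3.4]
  ]
}}

```text
time: 2.28
position: [0.4748, -0.0333, 0.0664]
tool_rot: [0.178, 0.984, 0.001, -0.004]
ft_force: [-0.9, 0.2, 1.2]
grip_width: 0.0383
```

Request:
{"op": "arm_command", "data": {
  "targets": [
    [0,0,0,0,2.6],
    [0,0,0,0,2.6]
  ]
}}

```text
time: 2.52
position: [0.4791, -0.0357, 0.0706]
tool_rot: [0.178, 0.984, -0.0, 0.002]
ft_force: [0.3, 0.3, -0.2]
grip_width: 0.0277
```

Request:
{"op": "arm_command", "data": {
  "targets": [
    [0,0.4,0,0.05,2.6],
    [0,0.7,0,0.1,2.6]
  ]
}}

```text
time: 2.78
position: [0.4813, -0.0308, 0.0705]
tool_rot: [0.227, 0.974, -0.002, 0.002]
ft_force: [-4.0, -13.7, -0.1]
grip_width: 0.0263
```

Request:
{"op": "arm_command", "data": {
  "targets": [
    [0,0.2,0,0.03,2.6],
    [0,0.3,0,0.03,2.6]
  ]
}}

```text
time: 3.02
position: [0.4816, -0.0307, 0.0704]
tool_rot: [0.239, 0.971, -0.004, 0.001]
ft_force: [-6.7, -20.3, -0.2]
grip_width: 0.0262
```

Request:
{"op": "arm_command", "data": {
  "targets": [
    [0,-0.9,0,-0.1,2.8],
    [0,-0.9,0,-0.13,3.4],
    [0,-0.9,-4,-0.13,5],
    [0,-0.9,-7.5,-0.13,5],
    [0,-0.9,-7.5,0.05,5]
  ]
}}

```text
time: 3.65
position: [0.4799, -0.0347, 0.1472]
tool_rot: [0.269, 0.963, -0.0, 0.004]
ft_force: [-1.0, -0.6, -0.0]
grip_width: 0.049
```

Request:
{"op": "arm_command", "data": {
  "targets": [
    [0,0,0,0.18,5],
    [0,0,0,0.36,5],
    [0,0,0,0.54,5],
    [0,0,0,0.72,5],
    [0,0,0,0.9,5]
  ]
}}

```text
time: 4.28
position: [0.4778, -0.0341, 0.1447]
tool_rot: [0.662, 0.75, 0.0, 0.001]
ft_force: [0.3, -0.6, -1.2]
grip_width: 0.0502
```

Request:
{"op": "arm_command", "data": {
  "targets": [
    [0,0,0,0.18,5],
    [0,0,0,0.36,5],
    [0,0,0,0.54,5],
    [0,0,0,0.72,5],
    [0,0,0,0.9,5]
  ]
}}

```text
time: 4.9
position: [0.4778, -0.0341, 0.1447]
tool_rot: [0.922, 0.387, 0.001, 0.001]
ft_force: [0.7, -1.0, 1.1]
grip_width: 0.0503
```

Request:
{"op": "arm_command", "data": {
  "targets": [
    [0,0,0,0.18,5],
    [0,0,0,0.36,5],
    [0,0,0,0.54,5],
    [0,0,0,0.72,5],
    [0,0,0,0.9,5]
  ]
}}

```text
time: 5.52
position: [0.4778, -0.0341, 0.1447]
tool_rot: [0.999, -0.052, 0.001, 0.0]
ft_force: [0.3, -0.3, 0.2]
grip_width: 0.0503
```

```bash
cat >> h.py <<'E'
from scipy.spatial.transform import Rotation as Ro
def st(o):
    R=Ro.from_quat(o["tool_rot"]).as_matrix()
    return R,np.arctan2(R[1,0],R[0,0])
def to_tool(o,p):
    R,_=st(o);return 100*R.T@(np.array(p)-o["position"])
E
python3 - <<'E'
from rig import robot
from h import *
o=robot.get_obs();print(o["q"],st(o)[1],o["position"],to_tool(o,(.477,-.036,.069)))
E
```

```text
[-3.05223854e-01  4.56202536e-01  1.87157649e+00  3.17470888e-04
  8.11884674e-01  1.36993531e+00] -0.1045809235768103 [ 0.47784178 -0.03410042  0.14467171] [-0.07853916  0.19650669  7.5670648 ]
```

Request:
{"op": "arm_command", "data": {
  "targets": [
    [-0.1,0.2,0,0.12,5],
    [-0.1,0.2,2.5,0.25,5],
    [-0.1,0.2,7.4,0.25,4],
    [-0.1,0.2,7.4,0.25,2.6],
    [-0.1,0.2,7.4,0.25,2.6]
  ]
}}

```text
time: 6.15
position: [0.477, -0.0364, 0.0709]
tool_rot: [0.985, -0.173, 0.001, 0.0]
ft_force: [0.8, -0.1, -0.2]
grip_width: 0.0297
```

Request:
{"op": "arm_command", "data": {
  "targets": [
    [0,0.5,0,-0.08,2.4],
    [0.1,1.0,0,-0.15,2.4],
    [0.1,1.2,0,-0.18,2.4]
  ]
}}

```text
time: 6.52
position: [0.4745, -0.0474, 0.072]
tool_rot: [0.996, -0.084, 0.002, -0.0]
ft_force: [2.3, 5.7, -3.3]
grip_width: 0.0239
```

```bash
python3 - <<'E'
from rig import robot
from h import *
o=robot.get_obs();print(o["q"],st(o)[1],o["position"],to_tool(o,(.538,-.0582,.069)))
E
```

```text
[-0.33573983  0.59082334  1.93063328  0.00329877  0.61578893  1.40123431] -0.16886917567765794 [ 0.47452697 -0.04740616  0.07199108] [ 6.43697923e+00 -2.36660208e-03  3.28761205e-01]
```

Request:
{"op": "arm_command", "data": {
  "targets": [
    [0.08,1.03,0,-0.16,2.4],
    [0.33,2.03,0,-0.32,2.4],
    [0.73,2.98,0,-0.48,2.4],
    [1.28,3.85,0,-0.64,2.4],
    [1.96,4.63,0,-0.8,2.4]
  ]
}}

```text
time: 7.15
position: [0.4848, -0.0954, 0.0719]
tool_rot: [0.95, 0.312, 0.001, -0.001]
ft_force: [0.9, 8.7, -1.3]
grip_width: 0.0244
```

```bash
python3 - <<'E'
from rig import robot
from h import *
o=robot.get_obs();print(o["q"],st(o)[1],o["position"],to_tool(o,(.538,-.0582,.069)))
E
```

```text
[-0.42256018  0.60459694  1.88527028  0.00429736  0.65111053  0.50990045] 0.6349173797335332 [ 0.48481432 -0.095418    0.07188015] [6.48876678 0.15822824 0.30459443]
```

Request:
{"op": "arm_command", "data": {
  "targets": [
    [0.08,1.03,0,-0.16,2.4],
    [0.33,2.03,0,-0.32,2.4],
    [0.73,2.98,0,-0.48,2.4],
    [1.28,3.85,0,-0.64,2.4],
    [1.96,4.63,0,-0.8,2.4]
  ]
}}

```text
time: 7.78
position: [0.5248, -0.121, 0.0717]
tool_rot: [0.753, 0.658, -0.001, -0.003]
ft_force: [-7.0, 2.2, 2.6]
grip_width: 0.0241
```

```bash
python3 - <<'E'
from rig import robot
from h import *
o=robot.get_obs();print(o["q"],st(o)[1],o["position"],to_tool(o,(.538,-.0582,.069)))
E
```

```text
[-4.34172308e-01  6.42504800e-01  1.76802363e+00 -2.24163428e-04
  7.37169653e-01 -3.00508819e-01] 1.4372943727817151 [ 0.52481989 -0.12104755  0.07170803] [6.4038072  0.47139215 0.27869644]
```

Request:
{"op": "arm_command", "data": {
  "targets": [
    [0.1,1.1,0,-0.16,2.4],
    [0.35,2.2,0,-0.32,2.4],
    [0.75,3.2,0,-0.48,2.4],
    [1.3,4.1,0,-0.64,2.4],
    [1.85,4.75,0,-0.75,2.4]
  ]
}}

```text
time: 8.4
position: [0.5752, -0.1109, 0.0718]
tool_rot: [0.46, 0.888, -0.001, -0.002]
ft_force: [-5.5, -2.6, 0.7]
grip_width: 0.0242
```

```bash
python3 - <<'E'
from rig import robot
from h import *
o=robot.get_obs();print(o["q"],st(o)[1],o["position"],to_tool(o,(.538,-.0582,.069)))
E
```

```text
[-0.38011006  0.683675    1.64806732 -0.00268683  0.8133394  -0.99391872] 2.1864511496784997 [ 0.57521956 -0.11093386  0.07184297] [6.45403159 0.00780437 0.2963064 ]
```

Request:
{"op": "arm_command", "data": {
  "targets": [
    [0.05,0.8,0,-0.12,2.4],
    [0.15,1.4,0,-0.21,2.4],
    [0.25,1.8,0,-0.27,2.4],
    [0.25,1.8,0,-0.27,2.4]
  ]
}}

```text
time: 8.9
position: [0.5883, -0.0987, 0.0719]
tool_rot: [0.337, 0.941, -0.001, -0.002]
ft_force: [-5.8, -1.8, -0.4]
grip_width: 0.0242
```

Request:
{"op": "arm_command", "data": {
  "targets": [
    [0,0.3,0,-0.04,2.4],
    [0,0.3,0,-0.04,2.4]
  ]
}}

```text
time: 9.15
position: [0.5879, -0.0982, 0.0718]
tool_rot: [0.318, 0.948, -0.003, -0.004]
ft_force: [-10.7, -8.4, 0.9]
grip_width: 0.0241
```

```bash
python3 - <<'E'
from rig import robot
from h import *
o=robot.get_obs();print(o["q"],st(o)[1],o["position"],to_tool(o,(.538,-.0582,.069)),o["ft_force"])
E
```

```text
[-0.34964645  0.69474038  1.61762786 -0.00827789  0.83650156 -1.267568  ] 2.494266411163943 [ 0.58791184 -0.09821817  0.07175398] [6.39328183 0.18474464 0.30678525] [-10.72206969  -8.40920649   0.90254355]
```

Request:
{"op": "arm_command", "data": {
  "targets": [
    [0,0.2,0,-0.02,2.4],
    [0,0.3,0,-0.02,2.4]
  ]
}}

```text
time: 9.4
position: [0.5878, -0.0979, 0.0717]
tool_rot: [0.308, 0.951, -0.005, -0.005]
ft_force: [-16.2, -16.3, 2.4]
grip_width: 0.0244
```

Request:
{"op": "arm_command", "data": {
  "targets": [
    [0,-0.9,0,0.03,3],
    [0,-0.9,0,0.03,3.6],
    [0,-0.9,-4,0.03,4],
    [0,-0.9,-9,0.03,2],
    [0,-0.9,-9,-0.1,0]
  ]
}}

```text
time: 10.02
position: [0.5934, -0.1017, 0.1657]
tool_rot: [0.26, 0.966, -0.0, 0.006]
ft_force: [0.1, 0.2, -1.3]
grip_width: 0.0267
```

```bash
python3 - <<'E'
from rig import robot
from h import *
for n in("top","scene"):
    p,d=robot.camera(n)
    np.savez(n+"1.npz",p=p,d=d)
    cv2.imwrite(f"pics/{n}1.png",cv2.resize(p[140:270,190:360,::-1],None,fx=4,fy=4,interpolation=cv2.INTER_CUBIC))
o=robot.get_obs();R,h=st(o)
y=np.array([.345,.939,0]);y/=np.linalg.norm(y);c=np.array([.538,-.0582,0])
print(o["q"],h,o["position"],"spin",h-(np.arctan2(y[1],y[0])+np.pi/2),to_tool(o,c+.109*y+[0,0,.15]))
E
```

```text
[-3.55669461e-01  5.64287804e-01  1.56139269e+00  5.80471332e-04
  1.01074501e+00 -1.39788309e+00] 2.612699419011477 [ 0.59071552 -0.10086002  0.16223857] spin -0.17679147210991975 [ 8.6268321  11.75167959  1.19685376]
```

View pics/top1.png

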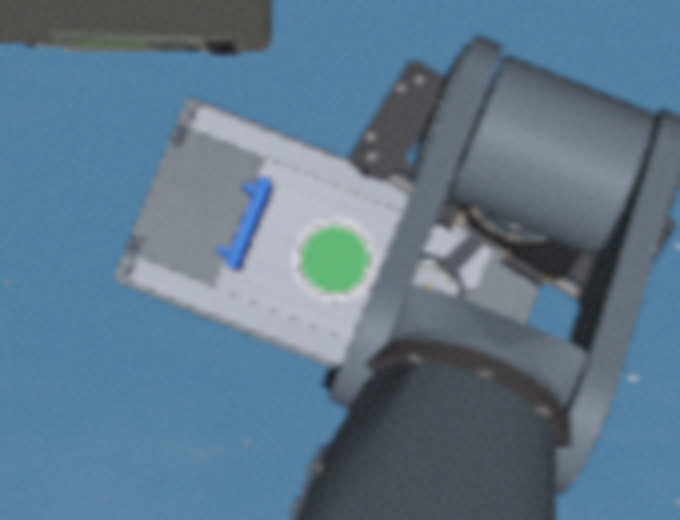

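View pics/scene1.png

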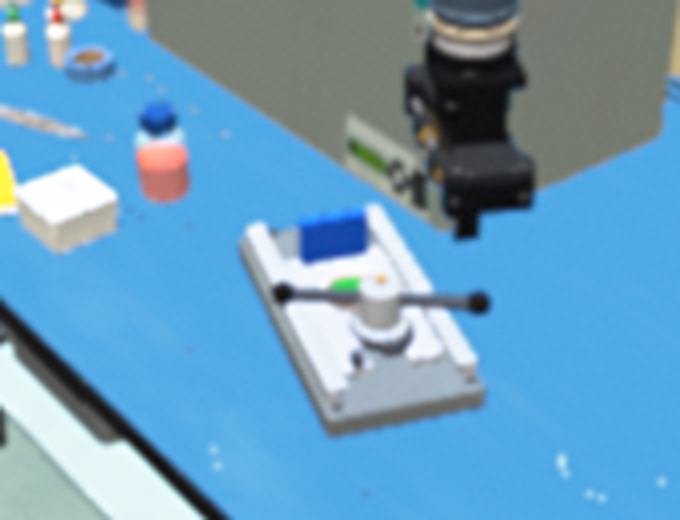

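Request:
{"op": "arm_command", "data": {
  "targets": [
    [2.9,3.9,0,-0.06,0],
    [5.8,7.8,0,-0.12,0],
    [8.6,11.7,1,-0.18,0],
    [8.6,11.7,1,-0.18,0]
  ]
}}

```text
time: 10.62
position: [0.5722, 0.047, 0.1488]
tool_rot: [0.172, 0.985, 0.0, -0.002]
ft_force: [0.0, -1.1, -1.1]
grip_width: 0.0005
```

```bash
python3 - <<'E'
from rig import robot
from h import *
f=np.load("top0.npz");K,E=f["K"],f["E"]
print(ray(K,E,252.5,196.2,.094),ray(K,E,190+333/4,140+377/4,.088))
y=np.array([.345,.939,0]);y/=np.linalg.norm(y);c=np.array([.538,-.0582,0])
o=robot.get_obs();print(o["position"],o["grip_width"],st(o)[1],to_tool(o,c+.109*y+[0,0,.064]),np.dot(o["position"]-c,y))
m=robot.camera_model("wrist");p,d=robot.camera("wrist");cv2.imwrite("pics/w2.png",p[:,:,::-1])
p,d=robot.camera("scene");cv2.imwrite("pics/s2.png",cv2.resize(p[140:270,190:360,::-1],None,fx=4,fy=4,interpolation=cv2.INTER_CUBIC))
E
```

```text
[0.58120573 0.06684469 0.094     ] [0.47444941 0.00477297 0.088     ]
[0.57221284 0.04699602 0.14879989] 0.0005425922443693237 2.7948691360453246 [-0.44401511 -0.15740467  8.47853365] 0.11054126922321678
```

View pics/w2.png

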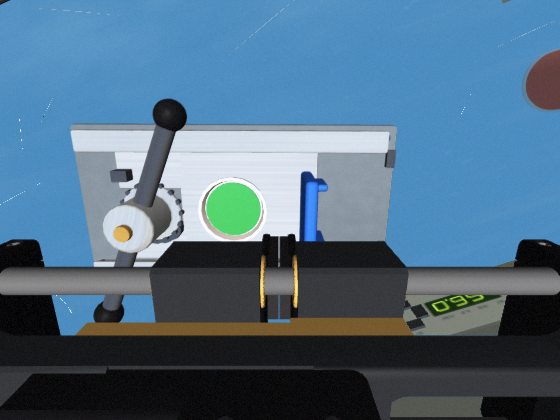

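View pics/s2.png

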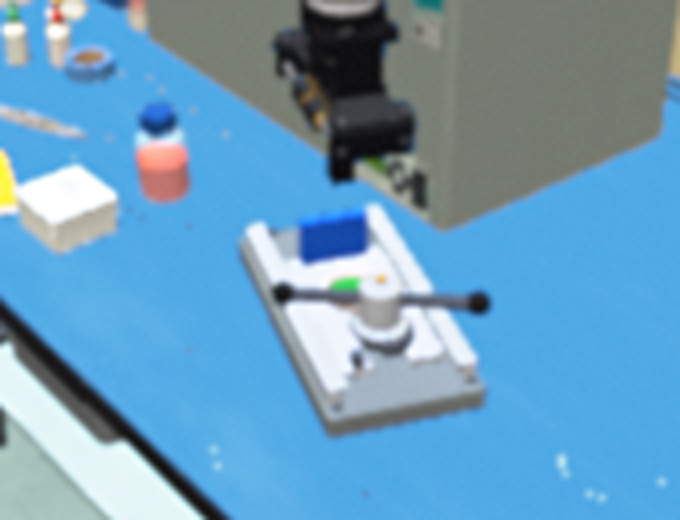

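Request:
{"op": "arm_command", "data": {
  "targets": [
    [-0.4,-0.4,0,0,0],
    [-0.4,-0.4,4,0,0],
    [-0.4,-0.4,7,0,0],
    [-0.4,-0.4,8.4,0,0],
    [-0.4,-0.4,8.4,0,0]
  ]
}}

```text
time: 11.35
position: [0.5764, 0.0371, 0.065]
tool_rot: [0.175, 0.985, -0.0, -0.001]
ft_force: [0.4, -0.5, 0.5]
grip_width: 0.0004
```

Request:
{"op": "arm_command", "data": {
  "targets": [
    [0,1,0,0,0],
    [0,2,0,0,0],
    [0,3,0,0,0]
  ]
}}

```text
time: 11.72
position: [0.5881, 0.0665, 0.0668]
tool_rot: [0.174, 0.985, -0.0, 0.001]
ft_force: [0.5, -3.2, 2.2]
grip_width: 0.0003
```

Request:
{"op": "arm_command", "data": {
  "targets": [
    [0,1,0,0,0],
    [0,2,0,0,0],
    [0,3,0,0,0],
    [0,4,0,0,0]
  ]
}}

```text
time: 12.22
position: [0.6007, 0.1044, 0.0657]
tool_rot: [0.174, 0.985, -0.0, 0.0]
ft_force: [0.8, -4.1, 2.7]
grip_width: 0.0003
```

Request:
{"op": "arm_command", "data": {
  "targets": [
    [0,0.3,0,0,0],
    [0,0.6,0,0,0],
    [0,0.9,0,0,0],
    [0,1.2,0,0,0]
  ]
}}

```text
time: 12.72
position: [0.6042, 0.1151, 0.0654]
tool_rot: [0.174, 0.985, -0.0, -0.0]
ft_force: [0.1, -3.0, 2.3]
grip_width: 0.0004
```

```bash
python3 - <<'E'
from rig import robot
from h import *
y=np.array([.345,.939,0]);y/=np.linalg.norm(y);c=np.array([.538,-.0582,0])
o=robot.get_obs();print(np.dot(o["position"]-c,y),o["ft_force"])
E
```

```text
0.18546916539942526 [ 0.08948384 -3.03518805  2.3264642 ]
```

Request:
{"op": "arm_command", "data": {
  "targets": [
    [0,0.2,0,0,0],
    [0,0.4,0,0,0],
    [0,0.4,0,0,0]
  ]
}}

```text
time: 13.1
position: [0.6056, 0.1189, 0.0655]
tool_rot: [0.174, 0.985, -0.0, -0.0]
ft_force: [-0.2, -3.1, 0.9]
grip_width: 0.0004
```

Request:
{"op": "arm_command", "data": {
  "targets": [
    [0,0.2,0,0,0],
    [0,0.4,0,0,0],
    [0,0.4,0,0,0]
  ]
}}

```text
time: 13.48
position: [0.6057, 0.1191, 0.0655]
tool_rot: [0.173, 0.985, -0.003, -0.002]
ft_force: [-3.0, -13.8, 2.5]
grip_width: 0.0008
```

Stop felt. One slightly firmer press, then retreat and look.

Request:
{"op": "arm_command", "data": {
  "targets": [
    [0,0.2,0,0,0],
    [0,0.2,0,0,0]
  ]
}}

```text
time: 13.72
position: [0.6056, 0.1192, 0.0655]
tool_rot: [0.173, 0.985, -0.005, -0.002]
ft_force: [-4.0, -18.7, 4.7]
grip_width: 0.0004
```

Request:
{"op": "arm_command", "data": {
  "targets": [
    [0,-1.2,0,0,0],
    [0,-1.6,0,0,0],
    [0,-1.6,-5,0,0],
    [0,-1.6,-10,0,0],
    [0,-1.6,-13,0,0]
  ]
}}

```text
time: 14.35
position: [0.6033, 0.1107, 0.1982]
tool_rot: [0.174, 0.985, 0.001, 0.002]
ft_force: [0.5, 0.3, -0.7]
grip_width: 0.0008
```

Request:
{"op": "arm_command", "data": {
  "targets": [
    [6,0,0,0,0],
    [12,0,0,0,0],
    [12,0,0,0,0]
  ]
}}

```text
time: 14.72
position: [0.4828, 0.1527, 0.1949]
tool_rot: [0.172, 0.985, -0.0, -0.004]
ft_force: [0.9, 0.6, 0.1]
grip_width: 0.0004
```

```bash
python3 - <<'E'
from rig import robot
from h import *
for n in("top","scene"):
    p,d=robot.camera(n)
    cv2.imwrite(f"pics/{n}3.png",p[:,:,::-1])
    cv2.imwrite(f"pics/{n}3c.png",cv2.resize(p[140:270,190:360,::-1],None,fx=4,fy=4,interpolation=cv2.INTER_CUBIC))
p,d=robot.camera("wrist");cv2.imwrite(f"pics/w3.png",p[:,:,::-1])
o=robot.get_obs();print(o["position"],o["ft_force"])
E
```

```text
[0.49100279 0.15125459 0.19609932] [ 0.30678601 -0.70051349  0.39737046]
```

View pics/top3c.png

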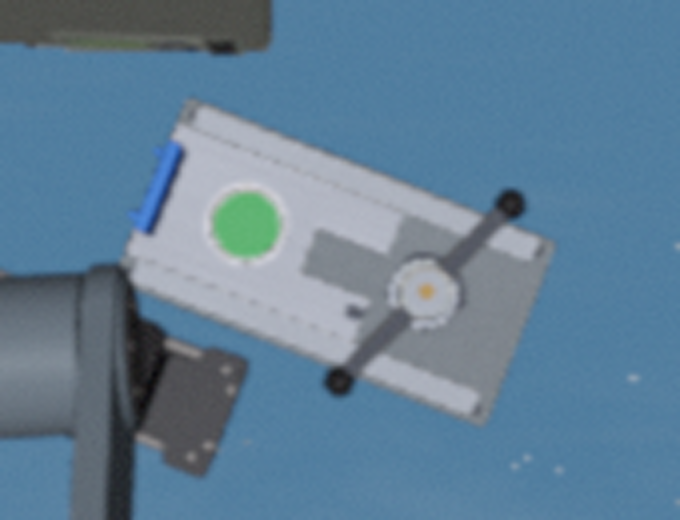

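View pics/scene3c.png

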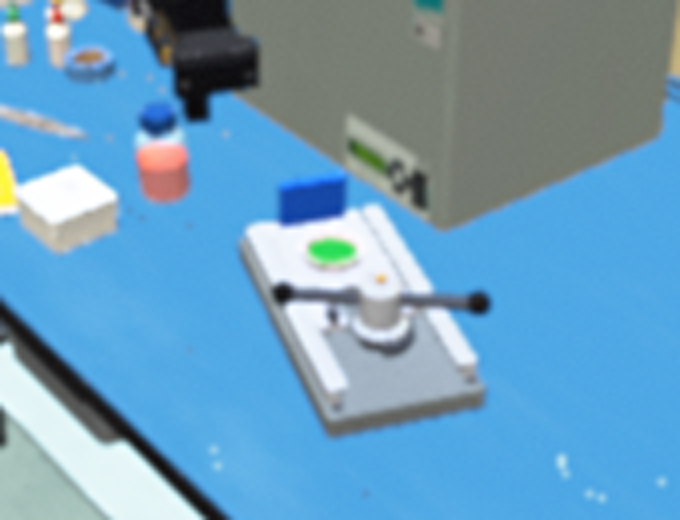

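View pics/scene3.png

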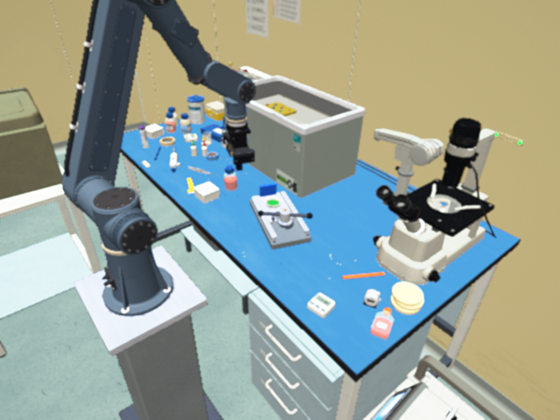

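```bash
python3 -c "
from rig import robot
print(robot.hand_in())"
```

```text
the job is handed in; nothing more can be done
None
```

The nut is undone to its stop, the carriage is pushed fully out, and I handed the job in at about 15 s, well under the 54 s limit.

- **Thread direction:** I tried clockwise first with a gentle push. It was solid at about 21 N, so I backed off. Counter-clockwise gave at about 6 N, so the nut has an ordinary right-hand thread.
- **Nut:** I turned it counter-clockwise until it stopped moving under about 23 N. The last top picture gives a turn of 2.75 rad, which matches the stop.
- **Carriage:** I pushed the blue plate outwards with the closed fingers at about 3–4 N. It stopped moving and the force rose to about 19 N, which I took as the end stop. The top pictures show about 69 mm of travel against the 70 mm full stroke, which is within my measuring error.
- **Other checks:** The arm was lifted clear and touching nothing. In the last scene picture the other items on the bench look undisturbed; I did not measure their positions. No check failed. My picture measurement put the plate about 3.5 mm closer to the nut at the start than the 136 mm stated, so I left extra room when lowering the fingers.

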